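# Hang the serving pail on the dial scale and zero the dial

### The job

Hang the empty metal pail by the middle of its handle in the dip of the scale's sprung hook and let go, setting it down gently so that the hook is never pushed to the bottom of its travel. Then, with the pail hanging there, turn the dial's bezel on top of the scale until its zero mark stands right at the tip of the pointer, and let go. Leave everything else on the table where it is.

Things in the scene. Friction and masses are not known exactly. Their poses are not given: they have to be found in the camera images.
- pail: loose metal pail, 0.26 to 0.44 kg, 80 mm high, 112 mm across the rim. Origin: centre of its underside; z up its axis. Its stiff upright arched handle (it does not swing) is a 9 mm round bar in the pail's yz plane: the level top bar runs along y from -44 to +44 mm, its axis 148 mm above the underside; the legs spread down to y = +-58 mm; 63 mm free height between bar and rim
- bail (a point): middle of the axis of the pail handle's top bar; y along the bar, z up (pail's axes)
- scale: dial scale, fixed to the table. Origin: under the tower's centre at table level; its hook points along its -x (roughly to the robot). Base plate x -130 to +70 mm, 110 mm wide, 12 mm high; tower 46 x 52 mm, top at 240 mm.
- hook_seat (a point): where the axis of the handle's bar lies when it rests in the hook's dip; moves with the hook, axes as the scale. 115 mm in front of the tower's centre, 212 mm above the table unloaded. The hook is a 10 mm round steel rod along x: level from the tower, 14 mm higher than the dip, slopes down from 90 mm out to the dip (108 to 122 mm out), then up to the tip
- hook_tip (a point): uppermost point of the hook's upturned tip, 142 mm in front of the tower's centre, 17 mm above hook_seat
- carriage (a joint): how far the hook has sunk, m: 0 unloaded, stop at 0.030; a spring of about 250 N/m, damped; the pail sinks it 8 to 17 mm
- dial_centre (a point): on the bezel's vertical axis at half its height, the height to grip, 265 mm above the table. The bezel is a metal ring 62 mm across, 18 mm high, level with the white dial face and turning with it; 16 mm of free height under it, round a 36 mm neck. It stays where it is left. x and y turn with the bezel; the zero mark lies to -x
- zero_mark (a point): middle of the zero mark, 22 mm from the dial's axis: a broad bar on the white face with a small raised dark pip outside it on the ring's rim (the other eleven marks are short thin ticks). It turns with the bezel.
- pointer_tip (a point): tip of the thin dark pointer above the dial face, 22 mm from the dial's axis at the height of zero_mark. Points to the hook's side when the scale is empty and turns clockwise seen from above, about 1.0 to 1.8 rad, under the pail. It cannot be touched.
- bezel (a joint): bezel angle, rad, growing clockwise seen from above; 0 with the zero mark towards the hook; stops at -3.2 and 3.2. Turns by hand with about 0.04 N m
- pot: loose metal pot of the same size as the pail but without a handle; bystander, origin under its centre
- tumbler: drinking glass, 68 mm across, 90 mm high; bystander, origin under its centre
- mill: wooden pepper mill, 165 mm high, 54 mm across; bystander, origin under its centre
- spoon: spoon lying flat, along its x; bystander
- glass: wine glass, 190 mm high, 76 mm across; bystander, origin under its centre

How it is judged:
On the way, in this order (a step that is already met when the one before it is completed fails the run):
1. the pail hangs by its handle in the dip of the hook, let go and still (distance between bail and hook_seat below 0.025 m and height (world z) of pail above 0.03 m and angle between pail's own z axis and vertical below 0.25 rad and contact force between the fingers and pail below 0.1 N and linear speed of pail below 0.03 m/s), for 0.3 s.
2. with the pail hanging, the bezel's zero mark stands at the pointer's tip (all of step 1 and distance between zero_mark and pointer_tip below 0.0035 m), for 0.3 s.
At the end, for the whole second after the job is handed in: The pail hangs at rest from the hook by its handle (middle of the bar within 25 mm of the dip), at least 30 mm off the table, tilted less than 0.25 rad and not held; the zero mark is within 3.5 mm of the pointer's tip (about 9 degrees) (all of step 2); the robot touches nothing.
It fails at once if the hook is pushed down to its stop (sunk more than 28 mm) (value of joint carriage above 0.028 m).
It fails at once if another thing on the table is moved by more than 30 mm (distance of any of pot, tumbler, mill, spoon, glass from where it was at the start of the episode above 0.03 m).
It also fails if it takes over 67 s, if anything falls off the work surface, if the arm or the gripper's body presses on something with over 40 N, if the wrist force passes 120 N, or if a joint passes its speed limit or range.

### The arm

A 6-joint arm with a two-finger parallel gripper is mounted at the origin on the work surface. World frame = base frame: x ahead of the robot, y to its left, z up, the work surface at z = 0. Lengths are in m, angles in rad, forces in N, time in s.
With the tool pointing down it reaches from about 0.275 to 0.875 m from the base axis. Payload 12.5 kg.
Tool frame: the origin (TCP) lies at the very end of the fingers, on their centre line; the grasp point (between the pads) lies 19 mm behind it; x points along the fingers, y is the direction in which the jaws open and shut, and the axes are right-handed (so a half turn about x gives the same grasp; the last joint's range is limited). The gripper opens to 85 mm and grips with 20 to 120 N. Pads are 22 mm wide; open, the fingers measure 114 mm over their backs; the gripper's body (76 mm by 85 mm) begins 54 mm behind the grasp point. The pads swing forward as they close: fully open they stand 13 mm farther back than shut.
Start: joints at [1.126, 0.351, 1.652, -0, 1.139, -0.085], TCP at [0.194, 0.515, 0.231] pointing down, gripper open.
Joint ranges: [-2.75, 2.75], [-0.79, 2.1], [0.01, 2.65], [-1.57, 4.71], [0.07, 3.14], [-2.87, 2.87]. Speed limits (rad/s): [2.22, 2.22, 2.79, 3.14, 3.14, 3.14].

### API

Orientations are given as a 3x3 rotation matrix whose columns are the frame's x, y, z axes.
In Python, from bench import manip gives the robot as it stands. Calls block until the motion is done:
- manip.move_ptp(position, orientation): joint-space move of the TCP to a pose.
- manip.move_l(position, attitude=None, max_speed=0.15): straight line of the TCP; attitude=None keeps the orientation; max_speed is the mean speed in m/s.
- manip.move_j(angles): joint-space move.
- manip.set_gripper(opening, effort=None): opening from 0.0 (shut) to 1.0 (fully open); effort is the grip in N (None keeps the last); returns when the fingers have stopped.
- manip.dwell(seconds).
- manip.inverse_kinematics(position, orientation): joint angles nearest the present ones, or None.
- manip.grab_frame(name): name is "scene" or "top" or "wrist"; returns (picture, depth): 400x640x3 uint8, red, green, blue; 400x640 float32, m along the optical axis (not along the pixel's ray), 0 where there is no reading.
- manip.get_calibration(name): a dict with "camera_matrix" (3x3 intrinsics, pixels), "R" (3x3) and "t" (3): a world point X has camera coordinates R X + t. Camera axes: x right, y down, z forward; pixel columns grow to the right and rows downward; lengths in m; the calibration is good to about 2 mm. A picture is of the moment at which its call begins: read the wrist's pose just before it. get_calibration takes no time and is no camera call; for the wrist camera it gives the pose at the moment of the call.
A pose or a line that the arm cannot do raises manip.Unreachable and nothing moves.
- manip.sign_off(): hands the job in, once; it reports no verdict.
Trained networks look in the newest picture that a camera, given by its name, has taken for a name from the list of things; names that differ only in an ending like _2 or _b are one class to them, and where a whole thing is asked for, a point or a joint stands for the part that bears it (a point fixed in the world has none). Each returns a list of dicts, best first, with "confidence" (0 to 1); they miss things now and then, are a little off and sometimes report something else, mostly with a low value. They report only what shows in the picture. A call takes as long as a camera call.
- manip.look_for(camera, name): "at" ([x, y, z] in m, in world coordinates, good to about 4 mm: the middle of the surface that is visible of it).
Readings, each from a call of its own:
- manip.current_time(): time.
- manip.current_qpos(): joint angles.
- manip.current_joint_vel(): joint speeds.
- manip.current_joint_torque(): joint torques, N m.
- manip.current_ee_pos(): TCP position.
- manip.current_tcp_rot(): TCP orientation.
- manip.current_force(): force on the tool from outside, world axes, zero at the start.
- manip.current_ft_torque(): the same for the moment, N m.
- manip.current_grip_width(): opening from 0.0 (shut) to 1.0 (fully open).
Only numpy, scipy, OpenCV 4.12 (cv2) and the standard library are available. Lean on these libraries where they do the work, as an engineer would, in place of code of your own. Each camera call takes 0.05 s, during which the arm holds its last target.

## Working session

There is one attempt and no reset: what is moved stays moved. The work goes in short steps, each a Python script; the robot and the scene stay as the last script left them, time stands still between calls to the robot, and variables do not carry over. Pictures are saved under pics/ and viewed, and the job is handed in when it is done.

```bash
ls; mkdir -p pics; python3 - <<'E'
from bench import manip
import cv2
for n in ["scene","top","wrist"]:
    p,d=manip.grab_frame(n); cv2.imwrite(f"pics/{n}0.png",p[:,:,::-1])
    if n!="wrist":
        for o in ["pail","bail","scale","hook_seat","hook_tip","dial_centre","zero_mark","pointer_tip","pot","tumbler","mill","spoon","glass"]:
            r=manip.look_for(n,o)
            print(n,o,[(round(x["confidence"],2),[round(float(v),3) for v in x["at"]]) for x in r[:2]])
print(manip.current_time(),manip.current_tcp_rot())
E
```

```text
pics
scene pail [(0.58, [0.467, -0.277, 0.057])]
scene bail [(0.8, [0.465, -0.281, 0.057])]
scene scale [(0.64, [0.654, 0.24, 0.087])]
scene hook_seat [(0.48, [0.545, 0.244, 0.218])]
scene hook_tip [(0.42, [0.545, 0.242, 0.215])]
scene dial_centre [(0.8, [0.65, 0.245, 0.277])]
scene zero_mark [(0.82, [0.653, 0.248, 0.275])]
scene pointer_tip []
scene pot [(0.77, [0.573, -0.097, 0.051]), (0.42, [0.817, -0.036, 0.088])]
scene tumbler [(0.61, [0.694, -0.235, 0.06])]
scene mill [(0.96, [0.815, -0.039, 0.091])]
scene spoon [(0.72, [0.41, -0.02, 0.016])]
scene glass [(0.6, [0.662, -0.45, 0.152]), (0.53, [0.656, 0.234, 0.085])]
top pail [(0.69, [0.479, -0.287, 0.023])]
top bail [(0.58, [0.474, -0.284, 0.024])]
top scale []
top hook_seat [(0.71, [0.57, 0.245, 0.222])]
top hook_tip [(0.64, [0.567, 0.244, 0.222])]
top dial_centre [(0.83, [0.638, 0.253, 0.276])]
top zero_mark [(0.59, [0.639, 0.248, 0.278])]
top pointer_tip [(0.68, [0.64, 0.252, 0.273])]
top pot [(0.69, [0.602, -0.1, 0.007]), (0.68, [0.475, -0.286, 0.023])]
top tumbler [(0.75, [0.687, -0.243, 0.037])]
top mill [(0.7, [0.783, -0.033, 0.114])]
top spoon [(0.69, [0.375, -0.027, 0.013])]
top glass [(0.55, [0.634, -0.444, 0.186]), (0.45, [0.571, 0.243, 0.219])]
1.45 [[-2.45574186e-05  3.52129318e-01  9.35951357e-01]
 [-4.94888200e-05  9.35951356e-01 -3.52129319e-01]
 [-9.99999998e-01 -5.49665153e-05 -5.55808486e-06]]
```

View pics/scene0.png

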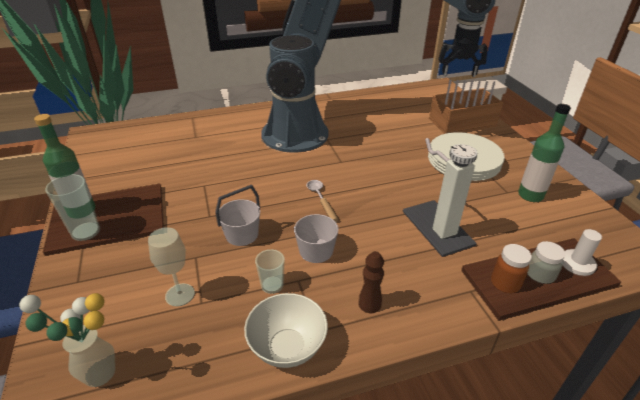

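View pics/top0.png

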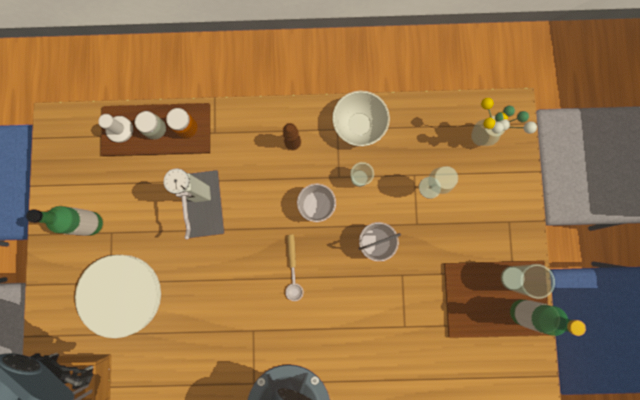

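View pics/wrist0.png

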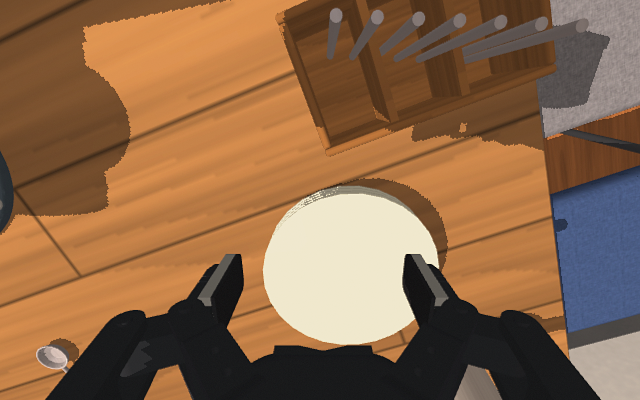

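```bash
cat > h.py <<'E'
from bench import manip
import numpy as np, cv2
def cloud(n):
    c=manip.get_calibration(n); p,d=manip.grab_frame(n)
    K=np.array(c["camera_matrix"]);R=np.array(c["R"]);t=np.array(c["t"]).ravel()
    v,u=np.mgrid[:400,:640]
    X=np.stack([(u-K[0,2])/K[0,0]*d,(v-K[1,2])/K[1,1]*d,d],-1)
    W=(X-t)@R
    W[d<=0]=np.nan
    return p,d,W
def proj(n,P,c=None):
    c=c or manip.get_calibration(n)
    q=np.array(c["R"])@np.array(P)+np.array(c["t"]).ravel()
    q=np.array(c["camera_matrix"])@q
    return q[:2]/q[2]
def sel(W,lo,hi):
    m=np.all((W>lo)&(W<hi),axis=-1); return m
E
python3 - <<'E'
from h import *
np.set_printoptions(precision=3,suppress=True)
for n in ["scene","top"]:
    p,d,W=cloud(n)
    m=sel(W,[.38,-.38,.1],[.56,-.2,.2]);P=W[m]
    print(n,"handle",len(P),P.min(0),P.max(0))
    q=P[P[:,2]>.143]; print(len(q),q.mean(0)); u=np.linalg.svd(q-q.mean(0))[2]; print(u[0],((q-q.mean(0))@u[0]).min(),((q-q.mean(0))@u[0]).max())
    m=sel(W,[.38,-.38,.07],[.56,-.2,.09]);P=W[m];print("rim",len(P),P.min(0),P.max(0))
    m=sel(W,[.45,.15,.19],[.62,.33,.26]);P=W[m];print("hook",len(P),P[np.argsort(P[:,0])][::max(1,len(P)//25)])
    m=sel(W,[.55,.15,.262],[.75,.33,.3]);P=W[m];print("dial",len(P),P.min(0),P.max(0),P.mean(0))
    m=sel(W,[.45,.1,.008],[.8,.4,.018]);P=W[m].astype(np.float32);print("base",len(P),cv2.minAreaRect(P[:,:2]))
    s=3
E
```

```text
scene handle 238 [ 0.461 -0.337  0.1  ] [ 0.506 -0.218  0.155]
135 [ 0.483 -0.279  0.15 ]
[ 0.318 -0.948  0.006] -0.04890998911192777 0.04868908158786147
rim 338 [ 0.423 -0.337  0.07 ] [ 0.537 -0.218  0.09 ]
hook 140 [[0.497 0.239 0.226]
 [0.503 0.239 0.227]
 [0.507 0.235 0.22 ]
 [0.508 0.237 0.224]
 [0.511 0.237 0.213]
 [0.512 0.238 0.223]
 [0.515 0.241 0.212]
 [0.518 0.243 0.207]
 [0.52  0.238 0.2  ]
 [0.523 0.239 0.204]
 [0.527 0.236 0.204]
 [0.53  0.241 0.205]
 [0.536 0.238 0.2  ]
 [0.541 0.24  0.205]
 [0.547 0.24  0.206]
 [0.55  0.244 0.208]
 [0.554 0.241 0.214]
 [0.558 0.241 0.216]
 [0.56  0.242 0.218]
 [0.564 0.242 0.22 ]
 [0.57  0.242 0.217]
 [0.575 0.251 0.219]
 [0.578 0.244 0.219]
 [0.583 0.241 0.216]
 [0.586 0.248 0.22 ]
 [0.59  0.248 0.22 ]
 [0.594 0.243 0.22 ]
 [0.599 0.243 0.218]]
dial 401 [0.612 0.221 0.262] [0.676 0.285 0.28 ] [0.649 0.248 0.272]Traceback (most recent call last):
  File "<stdin>", line 11, in <module>
cv2.error: OpenCV(4.12.0) /io/opencv/modules/imgproc/src/convhull.cpp:143: error: (-215:Assertion failed) total >= 0 && (depth == CV_32F || depth == CV_32S) in function 'convexHull'
```

```bash
python3 - <<'E'
from h import *
np.set_printoptions(precision=3,suppress=True)
def ln(q):
    c=np.median(q,0); u=np.linalg.svd(q-q.mean(0))[2][0]; s=(q-q.mean(0))@u; return len(q),q.mean(0),u,s.min(),s.max()
for n in ["scene","top"]:
    p,d,W=cloud(n)
    P=W[sel(W,[.38,-.38,.1],[.56,-.2,.2])]
    print(n,"handle",ln(P[P[:,2]>.14]), P[:,2].max())
    P=W[sel(W,[.38,-.38,.07],[.56,-.2,.09])]
    print("rim",len(P),P.min(0),P.max(0))
    P=W[sel(W,[.48,.2,.19],[.62,.28,.24])];print("hook",ln(P))
    h=P[(P[:,0]<.6)];print("polyfit y(x)",np.polyfit(h[:,0],h[:,1],1),P[:,0].min())
    P=W[sel(W,[.58,.18,.258],[.72,.32,.3])];print("dial",P.min(0),P.max(0),P.mean(0))
    P=W[sel(W,[.45,.1,.009],[.8,.4,.018])].astype(np.float32);print("base",len(P),cv2.minAreaRect(np.ascontiguousarray(P[:,:2])) if len(P) else 0)
    P=W[sel(W,[.58,.18,.1],[.72,.32,.235])].astype(np.float32);print("tower",len(P),cv2.minAreaRect(np.ascontiguousarray(P[:,:2])) if len(P) else 0)
    if n=="top":
        a=p[150:260,140:250]; b=p[200:280,340:420]
        cv2.imwrite("pics/topc.png",cv2.resize(a,None,fx=5,fy=5,interpolation=2)[:,:,::-1])
    else: cv2.imwrite("pics/scc.png",cv2.resize(p[120:200,410:510],None,fx=6,fy=6,interpolation=2)[:,:,::-1])
E
```

```text
scene handle (144, array([ 0.483, -0.279,  0.149]), array([ 0.309, -0.951, -0.011]), np.float64(-0.052895984891681465), np.float64(0.04965058585319962)) 0.15578235676366137
rim 340 [ 0.424 -0.337  0.07 ] [ 0.538 -0.218  0.088]
hook (139, array([0.545, 0.241, 0.215]), array([0.995, 0.08 , 0.054]), np.float64(-0.04762732885705639), np.float64(0.07027057912017969))
polyfit y(x) [0.087 0.194] 0.4978013843421833
dial [0.613 0.221 0.258] [0.677 0.284 0.28 ] [0.65  0.247 0.271]
base 1409 ((0.6575400829315186, 0.2527112662792206), (0.29126325249671936, 0.11257001012563705), 6.090462684631348)
tower 1219 ((0.6318678259849548, 0.24192827939987183), (0.08958745747804642, 0.052698567509651184), 22.23203468322754)
top handle (119, array([ 0.478, -0.276,  0.151]), array([-0.313,  0.95 , -0.013]), np.float64(-0.050884342601082884), np.float64(0.04895881545648152)) 0.15917554415375004
rim 173 [ 0.425 -0.333  0.07 ] [ 0.532 -0.218  0.088]
hook (237, array([0.57 , 0.244, 0.219]), array([-0.996, -0.061, -0.068]), np.float64(-0.05085133457753494), np.float64(0.07424679567149757))
polyfit y(x) [0.098 0.19 ] 0.49494438432820287
dial [0.609 0.222 0.259] [0.672 0.286 0.281] [0.64  0.251 0.274]
base 1584 ((0.6288095712661743, 0.24966946244239807), (0.3438732326030731, 0.2946251928806305), 0.9022233486175537)
tower 349 ((0.6217174530029297, 0.23908860981464386), (0.0463726669549942, 0.07525137811899185), 47.9333381652832)
```

View pics/topc.png

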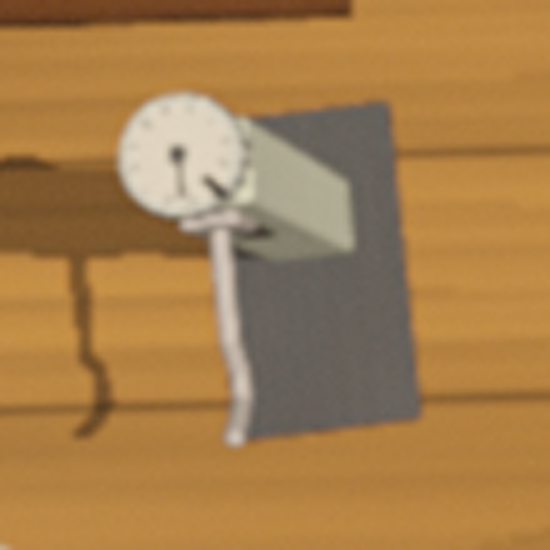

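View pics/scc.png

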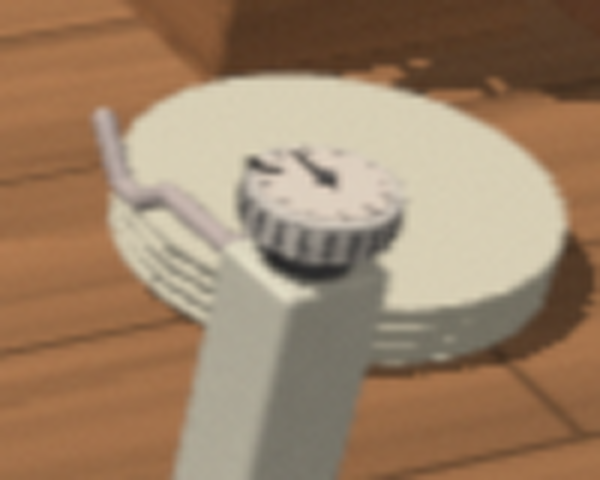

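```bash
cat >> h.py <<'E'
sx=np.array([np.cos(.1),np.sin(.1),0]); sy=np.array([-sx[1],sx[0],0])
C=np.array([.643,.253,0]); SEAT=C-.115*sx+[0,0,.212]
BAIL=np.array([.480,-.2775,.148]); b0=np.array([-.311,.950,0]); b0/=np.linalg.norm(b0)
OFF=.025
def rot(j):
    x=np.array([0,0,-1.]); j=np.array(j)/np.linalg.norm(j); return np.stack([x,j,np.cross(x,j)],1)
def jaw(b): return np.array([b[1],-b[0],0])
def tcp_for(bail,b): return bail-OFF*b+np.array([0,0,-.019])
E
python3 - <<'E'
from h import *
np.set_printoptions(precision=3,suppress=True)
for s in (1,-1):
    for p,b in ((tcp_for(BAIL,b0)+[0,0,.1],b0),(tcp_for(BAIL,b0),b0),(tcp_for(SEAT-.12*sx+[0,0,.033],sy),sy),(tcp_for(SEAT,sy),sy)):
        print(s,p,manip.inverse_kinematics(p,rot(s*jaw(b))))
for a in np.arange(-3,3.2,.5):
    print(a,manip.inverse_kinematics(C+[0,0,.25],rot([np.cos(a),np.sin(a),0])))
E
```

```text
1 [ 0.488 -0.301  0.229] [-0.634  0.395  1.593 -0.     1.154 -0.951]
1 [ 0.488 -0.301  0.129] [-0.634  0.515  1.68  -0.     0.947 -0.951]
1 [0.412 0.205 0.226] [ 0.36   0.192  1.88  -0.     1.069  0.26 ]
1 [0.531 0.217 0.193] [ 0.306  0.434  1.629 -0.     1.078  0.206]
-1 [ 0.488 -0.301  0.229] [-0.634  0.395  1.593 -0.     1.154  2.191]
-1 [ 0.488 -0.301  0.129] [-0.634  0.515  1.68  -0.     0.947  2.191]
-1 [0.412 0.205 0.226] None
-1 [0.531 0.217 0.193] None
-3.0 None
-2.5 [ 0.308  0.599  1.218 -0.     1.324  2.808]
-2.0 [ 0.308  0.599  1.218 -0.     1.324  2.308]
-1.5 [0.308 0.599 1.218 0.    1.324 1.808]
-1.0 [ 0.308  0.599  1.218 -0.     1.324  1.308]
-0.5 [ 0.308  0.599  1.218 -0.     1.324  0.808]
0.0 [ 0.308  0.599  1.218 -0.     1.324  0.308]
0.5 [ 0.308  0.599  1.218 -0.     1.324 -0.192]
1.0 [ 0.308  0.599  1.218 -0.     1.324 -0.692]
1.5 [ 0.308  0.599  1.218 -0.     1.324 -1.192]
2.0 [ 0.308  0.599  1.218 -0.     1.324 -1.692]
2.5 [ 0.308  0.599  1.218 -0.     1.324 -2.192]
3.0 [ 0.308  0.599  1.218 -0.     1.324 -2.692]
```

```bash
python3 - <<'E'
from h import *
np.set_printoptions(precision=3,suppress=True)
R=rot(jaw(b0)); p=tcp_for(BAIL,b0)
manip.move_ptp(p+[0,0,.1],R)
print(manip.current_time())
P,d,W=cloud("wrist"); cv2.imwrite("pics/w1.png",P[:,:,::-1])
q=W[sel(W,[.4,-.37,.14],[.56,-.2,.165])]
u=np.linalg.svd(q-q.mean(0),full_matrices=False)[2][0]; s=(q-q.mean(0))@u
print(len(q),q.mean(0),u,s.min(),s.max(), q.mean(0)+u*(s.min()+s.max())/2)
q=W[sel(W,[.4,-.37,.07],[.56,-.2,.09])];print(q.min(0),q.max(0))
E
```

```text
4.6417
1301 [ 0.476 -0.27   0.152] [ 0.31  -0.95   0.022] -0.045604697203329596 0.05408289355989592 [ 0.477 -0.274  0.152]
[ 0.422 -0.332  0.07 ] [ 0.533 -0.221  0.083]
```

View pics/w1.png

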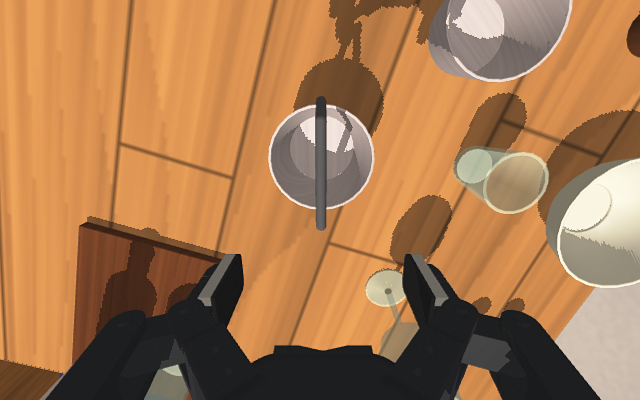

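The wrist picture shows the bar along column 320 (rows 100–225), centred between the fingers. Its measured middle agrees within about 4 mm, so I'm gripping now.

```bash
sed -i 's/BAIL=np.array(\[.480,-.2775/BAIL=np.array([.4785,-.276/' h.py; python3 - <<'E'
from h import *
np.set_printoptions(precision=3,suppress=True)
R=rot(jaw(b0)); p=tcp_for(BAIL,b0)
print("F0",manip.current_force())
manip.move_l(p,R)
manip.set_gripper(0.0,effort=90)
print("grip",manip.current_grip_width(),manip.current_force())
manip.move_l(p+[0,0,.112],max_speed=.08); manip.dwell(.2)
print("lift",manip.current_grip_width(),manip.current_force(),manip.current_ft_torque(),manip.current_time())
P,d=manip.grab_frame("wrist");cv2.imwrite("pics/w2.png",P[:,:,::-1])
P,d,W=cloud("scene");cv2.imwrite("pics/s2.png",cv2.resize(P[60:260,160:360],None,fx=3,fy=3)[:,:,::-1])
E
```

```text
F0 [0.852 0.049 0.661]
grip 0.06887448707892956 [-2.096  0.321  3.877]
lift 0.06776195442346354 [ 0.903  0.152 -2.993] [-0.089 -0.045 -0.019] 7.975
```

View pics/s2.png

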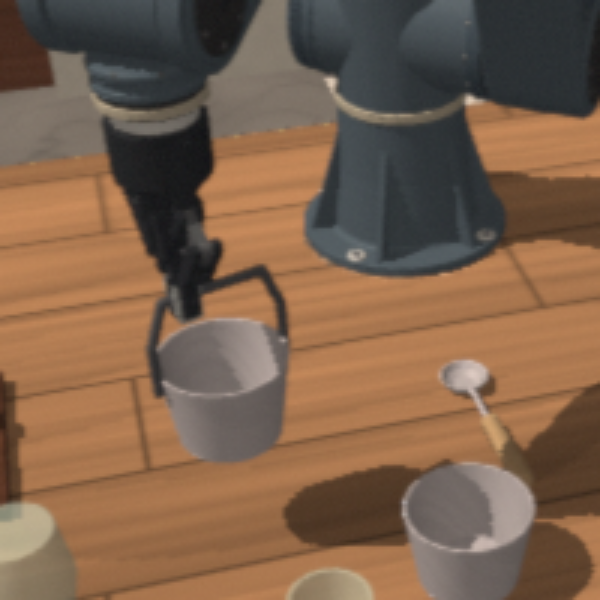

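View pics/w2.png

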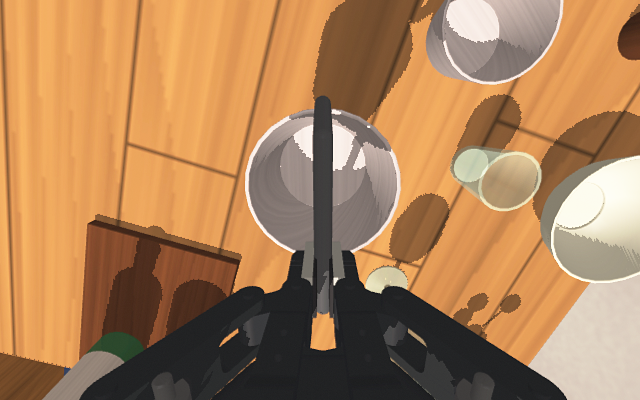

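The pail is lifted level, weighing about 3.6 N. Next is the move to in front of the hook.

```bash
python3 - <<'E'
from h import *
np.set_printoptions(precision=3,suppress=True)
R=rot(jaw(sy)); 
p=tcp_for(SEAT-.125*sx+[0,0,.045],sy)
manip.move_ptp(p,R); manip.dwell(.2)
print(manip.current_grip_width(),manip.current_force(),manip.current_time(),manip.current_ee_pos()-p)
b=p+OFF*sy+[0,0,.019]
for n in ["wrist","scene","top"]:
    P,d,W=cloud(n)
    c=P[100:220,380:520] if n=="scene" else P[150:270,130:270] if n=="top" else P
    cv2.imwrite(f"pics/{n}3.png",cv2.resize(c,None,fx=1 if n=="wrist" else 4,fy=1 if n=="wrist" else 4)[:,:,::-1])
    # express in scale frame relative to C
    D=W-C; S=np.stack([D@sx,D@sy,W[...,2]],-1)
    if n=="wrist":
        q=S[sel(S,[-.16,-.03,.19],[-.025,.03,.245])]
        print(n,"hook",len(q))
        for x in np.arange(-.15,-.03,.01):
            r=q[abs(q[:,0]-x)<.005]
            if len(r): print(round(x,3),r[:,1].mean(),r[:,2].max(),len(r))
    q=S[sel(S,[-.05,-.05,.262],[.05,.05,.3])];print(n,"dial",q.min(0) if len(q) else 0,q.max(0) if len(q) else 0)
    q=S[sel(S,[-.29,-.01,.23],[-.19,.07,.28])]
    print(n,"bar",len(q),q.mean(0),q.min(0),q.max(0),"expect",-.24)
    q=S[sel(S,[-.33,-.09,.15],[-.16,.09,.2])]; print(n,"rim",q.min(0),q.max(0))
E
```

```text
0.07275127395501631 [ 0.147 -0.867 -1.983] 10.125 [ 0. -0. -0.]
wrist hook 3308
-0.15 0.002704530078109173 0.23063384411279983 174
-0.14 0.004553230986986894 0.22978551885509807 185
-0.13 0.005205931727579117 0.22037605906604887 122
-0.12 0.0032613373883358526 0.2094635390182032 189
-0.11 0.0028202318313704337 0.21413087407270276 324
-0.1 0.0026840301265007743 0.2215195296139166 405
-0.09 0.0031836423324133594 0.22245940820562046 295
-0.08 0.0032787381309472012 0.222694921827108 266
-0.07 0.003246695735550416 0.22271452686128573 261
-0.06 0.003029829493922836 0.22286718390835575 267
-0.05 0.0027387497358761065 0.2219913740910726 178
-0.04 0.0025735408755530806 0.2176214682404022 65
wrist dial 0 0
wrist bar 2776 [-0.24   0.025  0.258] [-0.245 -0.01   0.23 ] [-0.236  0.057  0.263] expect -0.24
wrist rim [-0.296 -0.052  0.15 ] [-0.185  0.054  0.191]
scene dial [-0.032 -0.031  0.262] [0.032 0.032 0.28 ]
scene bar 76 [-0.236  0.026  0.253] [-0.242 -0.01   0.23 ] [-0.231  0.053  0.262] expect -0.24
scene rim [-0.298 -0.065  0.15 ] [-0.18   0.057  0.199]
top dial [-0.034 -0.031  0.262] [0.029 0.033 0.283]<stdin>:22: RuntimeWarning: Mean of empty slice.
  ret = um.true_divide(
Traceback (most recent call last):
ValueError: zero-size array to reduction operation minimum which has no identity
```

View pics/wrist3.png

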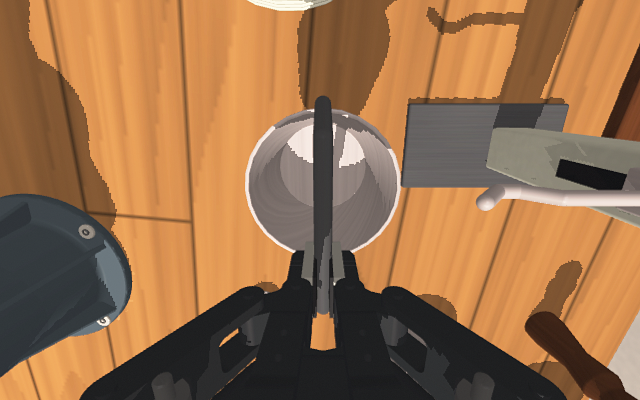

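View pics/scene3.png

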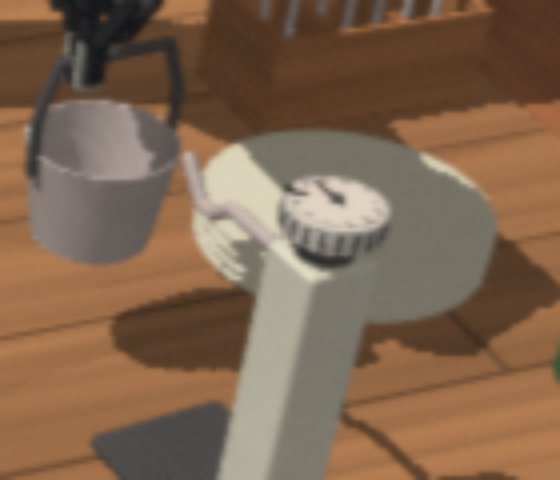

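View pics/top3.png

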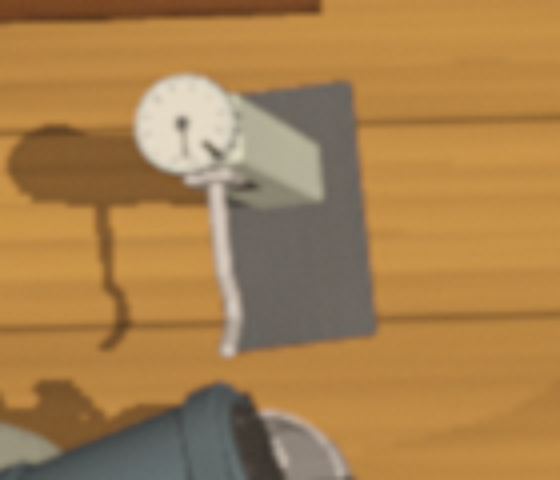

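```bash
cat >> h.py <<'E'
SEAT=SEAT-.002*sx+.003*sy
E
python3 - <<'E'
from h import *
np.set_printoptions(precision=3,suppress=True)
manip.move_l(tcp_for(SEAT-.123*sx+[0,0,.037],sy)); f0=manip.current_force(); print(f0)
manip.move_l(tcp_for(SEAT+[0,0,.037],sy),max_speed=.08); manip.dwell(.2)
print(manip.current_force(),manip.current_time())
manip.move_l(tcp_for(SEAT+[0,0,.010],sy),max_speed=.06);manip.dwell(.2)
f1=manip.current_force();print(f1,manip.current_ft_torque())
for n in ["wrist","scene"]:
    P,d=manip.grab_frame(n)
    c=P[100:220,380:520] if n=="scene" else P
    cv2.imwrite(f"pics/{n}4.png",cv2.resize(c,None,fx=1 if n=="wrist" else 4,fy=1 if n=="wrist" else 4)[:,:,::-1])
E
```

```text
[-0.105  0.345 -2.839]
[-0.228 -0.012 -2.153] 12.4167
[ 0.556  0.273 -1.783] [-0.074  0.007  0.005]
```

View pics/wrist4.png

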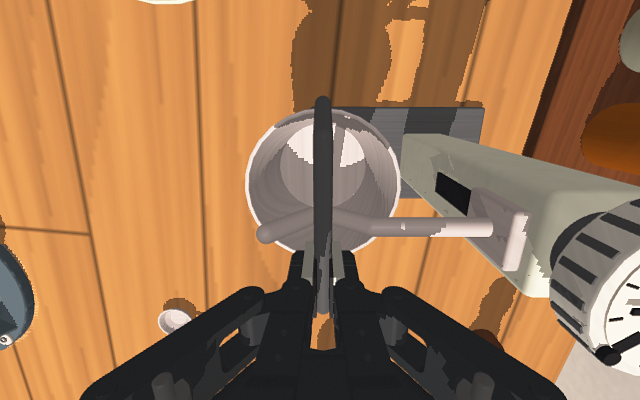

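View pics/scene4.png

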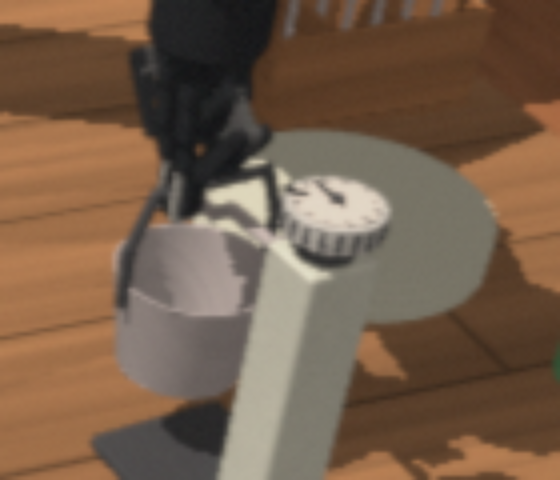

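```bash
python3 - <<'E'
from h import *
np.set_printoptions(precision=3,suppress=True)
def F():
    v=[]
    for _ in range(10): v.append(manip.current_force()); manip.dwell(.02)
    return np.mean(v,0)
print(10,F())
for z in (4,0,-4,-8,-11):
    manip.move_l(tcp_for(SEAT+[0,0,z/1000],sy),max_speed=.04); print(z,F(),manip.current_ft_torque())
print(manip.current_time())
p,d=manip.grab_frame("top");cv2.imwrite("pics/top5.png",cv2.resize(p[150:270,130:270],None,fx=4,fy=4)[:,:,::-1])
p,d=manip.grab_frame("scene");cv2.imwrite("pics/scene5.png",cv2.resize(p[100:220,380:520],None,fx=4,fy=4,interpolation=2)[:,:,::-1])
E
```

```text
10 [-0.003  0.194 -2.398]
4 [ 0.347  0.298 -2.601] [-0.075 -0.04   0.072]
0 [-0.143 -0.12  -2.155] [-0.116  0.02   0.037]
-4 [ 0.009  0.244 -1.447] [-0.017 -0.063 -0.018]
-8 [ 0.242  0.041 -0.492] [ 0.055 -0.069 -0.009]
-11 [0.562 0.203 0.281] [ 0.028 -0.064 -0.022]
15.6167
```

View pics/top5.png

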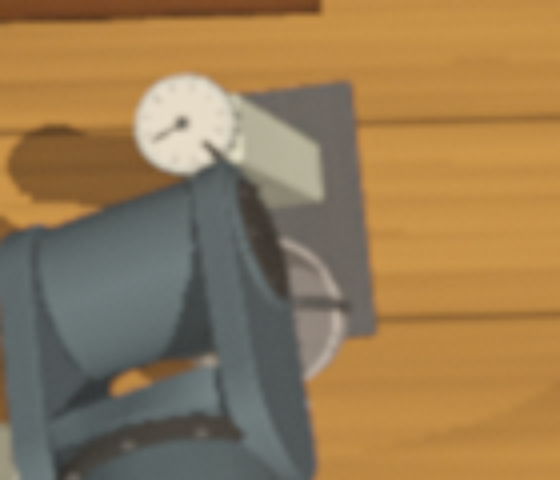

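View pics/scene5.png

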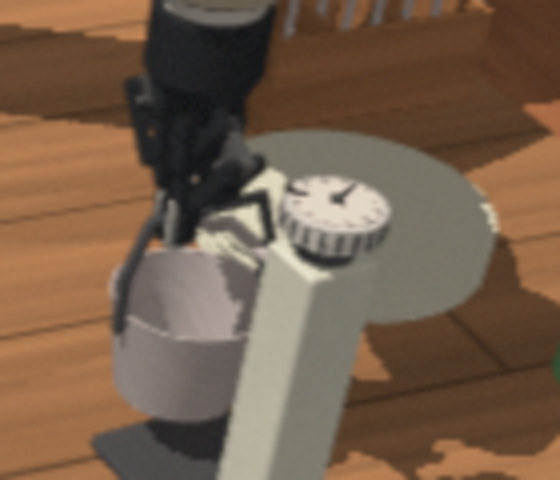

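The force is back to about zero and the pointer has turned about 1.1 rad, so the hook carries the pail. Releasing.

```bash
python3 - <<'E'
from h import *
np.set_printoptions(precision=3,suppress=True)
manip.set_gripper(.5); manip.dwell(.4)
p=manip.current_ee_pos()
manip.move_l(p+[0,0,.12],max_speed=.12)
R=rot(jaw(sy))
print(manip.current_time(),manip.current_force())
# view pose above dial
manip.move_l(C-.06*sx+[0,0,.37],max_speed=.15)
for n in ["wrist","scene","top"]:
    P,d=manip.grab_frame(n)
    c=P[100:220,380:520] if n=="scene" else P[150:270,130:270] if n=="top" else P
    f=1 if n=="wrist" else 4
    cv2.imwrite(f"pics/{n}6.png",cv2.resize(c,None,fx=f,fy=f,interpolation=2)[:,:,::-1])
    for o in ["bail","dial_centre","zero_mark","pointer_tip"]:
        r=manip.look_for(n,o);print(n,o,[(round(x["confidence"],2),np.array(x["at"])) for x in r[:2]])
print(manip.current_time())
E
```

```text
17.7083 [ 0.158  0.05  -0.254]
wrist bail [(0.82, array([0.527, 0.241, 0.097])), (0.47, array([ 0.349, -0.021,  0.01 ]))]
wrist dial_centre [(0.8, array([0.636, 0.258, 0.274]))]
wrist zero_mark [(0.73, array([0.641, 0.256, 0.273]))]
wrist pointer_tip [(0.68, array([0.641, 0.258, 0.277])), (0.31, array([0.528, 0.24 , 0.1  ]))]
scene bail [(0.56, array([0.53 , 0.24 , 0.114]))]
scene dial_centre [(0.85, array([0.652, 0.25 , 0.275]))]
scene zero_mark [(0.93, array([0.652, 0.245, 0.274]))]
scene pointer_tip []
top bail [(0.62, array([0.52 , 0.247, 0.086]))]
top dial_centre [(0.88, array([0.64 , 0.246, 0.274]))]
top zero_mark [(0.64, array([0.639, 0.245, 0.276]))]
top pointer_tip []
19.2167
```

View pics/wrist6.png

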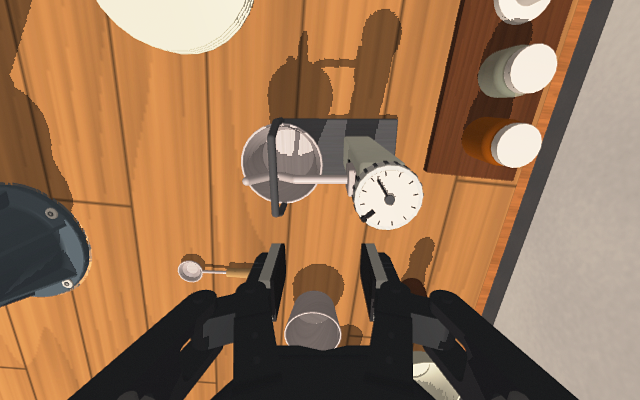

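View pics/scene6.png

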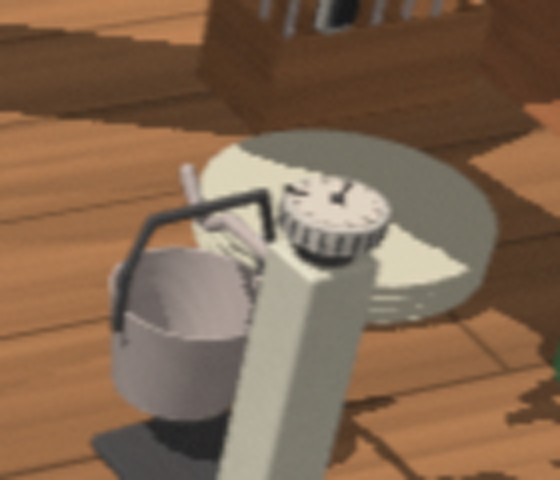

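View pics/top6.png

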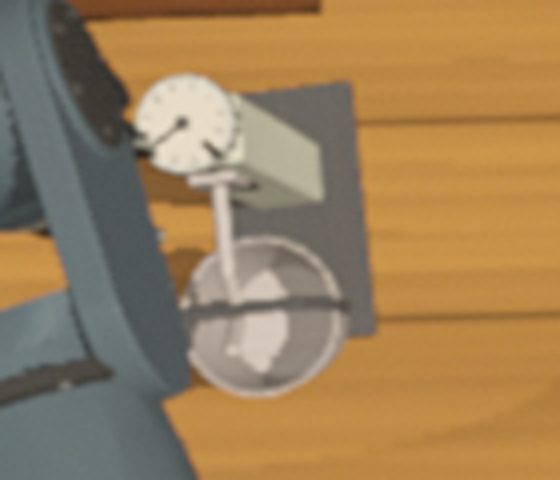

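```bash
cat >> h.py <<'E'
def dial(n,z=.275,c=None,name=None):
    """rectified view: 0.2mm/px, 400x400; up=+sx, left=+sy (seen from above)"""
    cal=manip.get_calibration(n); P,d,W=cloud(n)
    c=C if c is None else c
    src=[];dst=[]
    for a,b in ((1,1),(1,-1),(-1,-1),(-1,1)):
        X=c+.04*a*sx+.04*b*sy; X=np.array([X[0],X[1],z])
        src.append(proj(n,X,cal)); dst.append([200-200*b,200-200*a])
    H=cv2.getPerspectiveTransform(np.float32(src),np.float32(dst))
    o=cv2.warpPerspective(P,H,(400,400),flags=2)
    if name: cv2.imwrite(name,o[:,:,::-1])
    return o,W
E
python3 - <<'E'
from h import *
np.set_printoptions(precision=3,suppress=True)
o,W=dial("wrist",name="pics/dial7.png")
D=W-C; S=np.stack([D@sx,D@sy,W[...,2]],-1)
q=S[sel(S,[-.05,-.05,.26],[.05,.05,.3])];print("dial",q.min(0),q.max(0),q.mean(0),np.percentile(q[:,2],[10,50,90]))
q=S[sel(S,[-.16,-.09,.195],[-.08,.09,.212])]
q=q[(q[:,1]>.02)|(q[:,1]<-.02)];print("bar",len(q),q.min(0),q.max(0))
q=S[sel(S,[-.16,-.02,.215],[-.06,.02,.235])];print("hook",np.median(q,0))
o,W=dial("top",name="pics/dialt7.png")
E
```

```text
dial [-0.034 -0.029  0.26 ] [0.029 0.033 0.28 ] [-0.004  0.004  0.274] [0.273 0.275 0.276]
bar 410 [-0.122 -0.046  0.195] [-0.113  0.053  0.209]
hook [-0.143  0.003  0.218]
```

View pics/dial7.png

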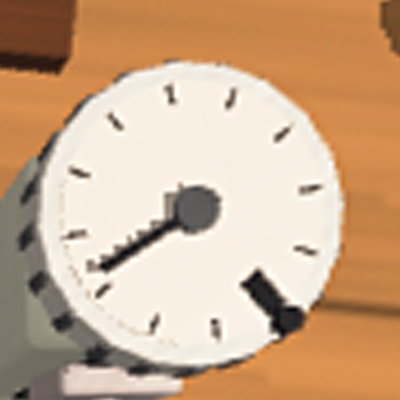

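View pics/dialt7.png

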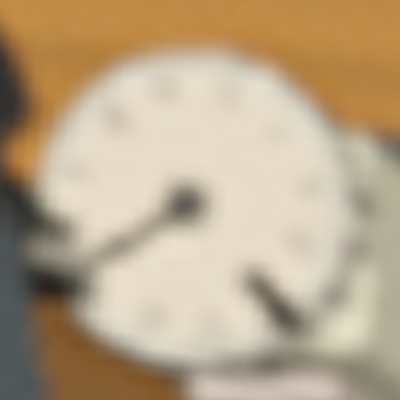

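```bash
cat >> h.py <<'E'
DC=C-.0025*sx+.002*sy
E
python3 - <<'E'
from h import *
np.set_printoptions(precision=3,suppress=True)
a=.85; R=rot([np.cos(a),np.sin(a),0])
manip.set_gripper(1.0)
manip.move_ptp(DC+[0,0,.32],R)
manip.move_l(DC+[0,0,.243],max_speed=.1)
print(manip.current_force(),manip.current_time())
manip.set_gripper(0.,effort=25); manip.dwell(.1)
print(manip.current_grip_width(),manip.current_force(),manip.current_ft_torque())
p,d=manip.grab_frame("scene");cv2.imwrite("pics/s8.png",cv2.resize(p[60:220,380:520],None,fx=3.5,fy=3.5,interpolation=2)[:,:,::-1])
p,d=manip.grab_frame("wrist");cv2.imwrite("pics/w8.png",p[:,:,::-1])
E
```

```text
[-0.268 -0.871  0.764] 21.4917
0.7166357157145239 [0.952 1.036 6.551] [ 0.272 -0.14  -0.07 ]
```

View pics/s8.png

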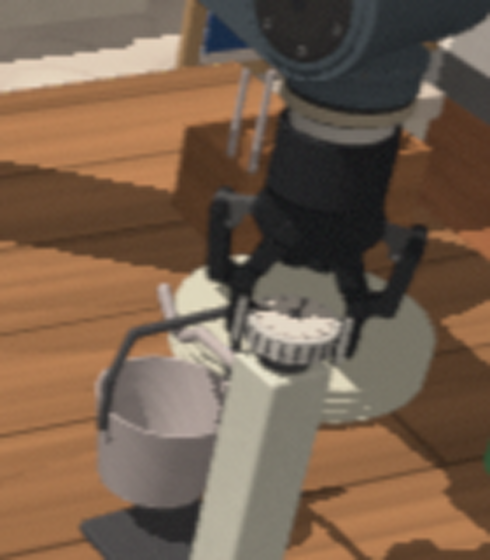

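View pics/w8.png

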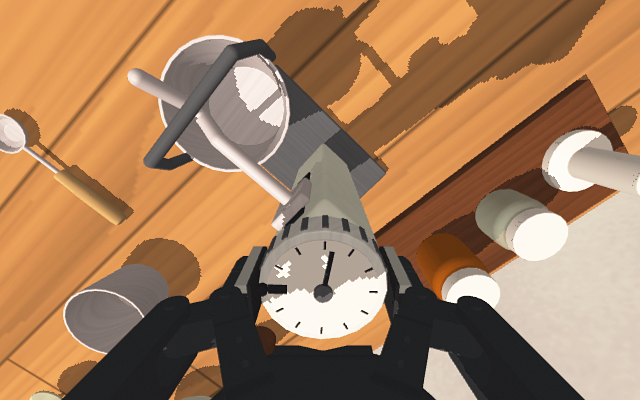

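```bash
python3 - <<'E'
from h import *
np.set_printoptions(precision=3,suppress=True)
q=np.array(manip.current_qpos())
for k in (.6,1.2,1.72):
    r=q.copy(); r[5]+=k; manip.move_j(r)
    print(k,manip.current_force(),manip.current_ft_torque(),manip.current_time())
manip.dwell(.2)
o,W=dial("wrist",c=DC,name="pics/dial9.png")
p,d=manip.grab_frame("wrist");cv2.imwrite("pics/w9.png",p[:,:,::-1])
E
```

```text
0.6 [2.832 1.429 2.001] [ 0.332 -0.466 -0.084] 22.6667
1.2 [5.291 2.454 0.535] [ 0.341 -0.815 -0.029] 23.2917
1.72 [ 5.519  2.487 -0.635] [ 0.147 -0.943 -0.097] 23.8583
```

View pics/dial9.png

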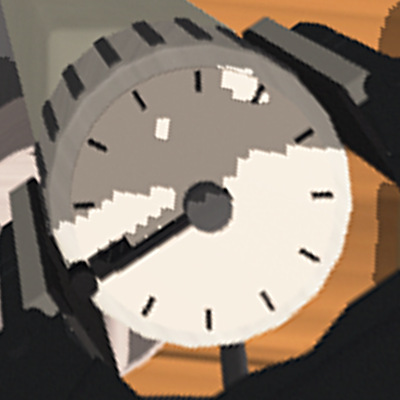

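View pics/w9.png

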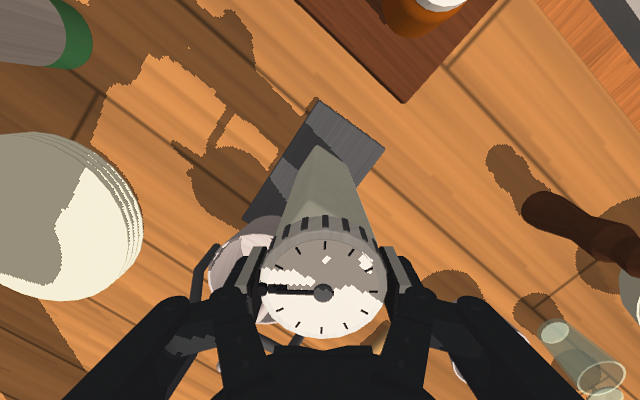

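```bash
python3 - <<'E'
from h import *
np.set_printoptions(precision=3,suppress=True)
manip.set_gripper(1.0); manip.dwell(.1)
p=manip.current_ee_pos()
manip.move_l(p+[0,0,.10],max_speed=.1)
a=.1;R=rot([np.cos(a),np.sin(a),0])
manip.move_ptp(C-.06*sx+[0,0,.39],R); manip.dwell(.3)
print(manip.current_force(),manip.current_time())
o,W=dial("wrist",c=DC,name="pics/dial10.png")
o=cv2.resize(o,(600,600),interpolation=2);cv2.imwrite("pics/dial10b.png",o[:,:,::-1])
p,d=manip.grab_frame("wrist");cv2.imwrite("pics/w10.png",p[:,:,::-1])
p,d=manip.grab_frame("scene");cv2.imwrite("pics/s10.png",p[:,:,::-1])
E
```

```text
[-0.076  0.28   0.355] 26.9917
```

View pics/dial10b.png

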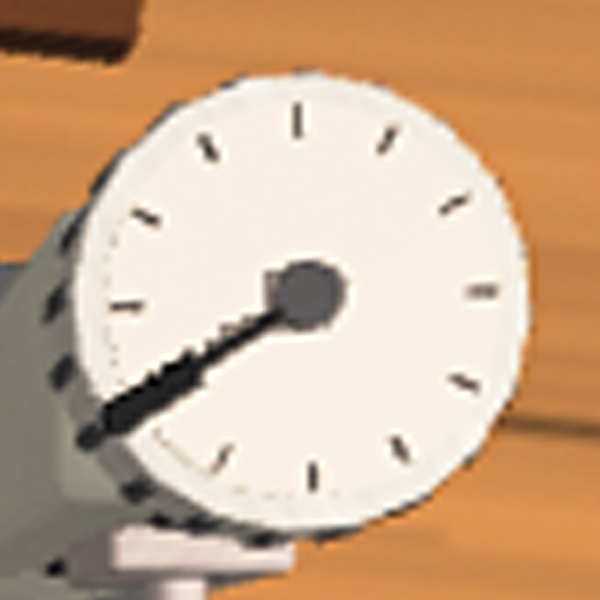

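View pics/w10.png

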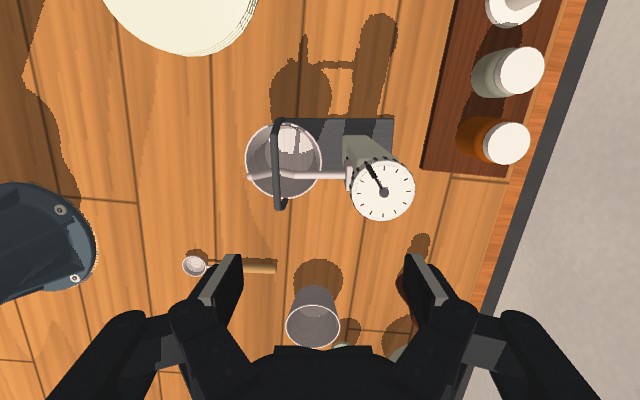

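View pics/s10.png

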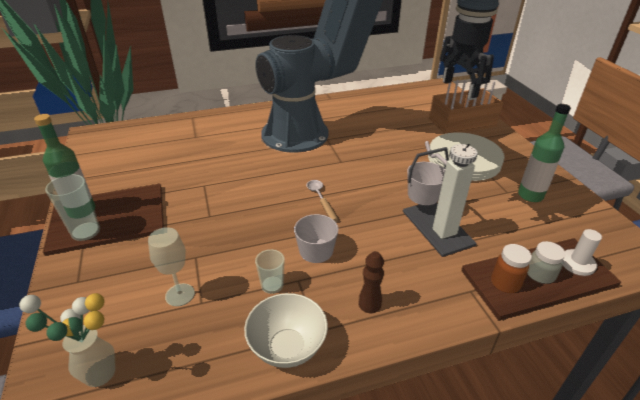

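The rectified dial view shows the broad bar centred at (150,393) and the pointer's line running right over it from the hub at (307,295). They differ by about 1–2°. The pail hangs freely and the bystanders stand where they were, so I'm handing in.

```bash
python3 - <<'E'
from h import *
manip.sign_off(); print(manip.current_time())
E
```

```text
the job is handed in; nothing more can be done
the job is handed in; nothing more can be done
```

The pail hangs by its handle in the scale's hook, the bezel's zero mark stands at the pointer tip, and I handed the job in at about 27 s of the 67 s allowed.

- **Hanging:** I gripped the handle bar about 25 mm off its middle. I brought it over the hook tip and lowered it slowly until the measured load on the gripper was close to zero. By the arm's own height the hook had then sunk roughly 11 mm, well short of the 28 mm limit. I did not read the carriage joint directly.
- **Pail position:** The wrist camera's depth put the middle of the bar within a few mm of the hook's dip. The pail hung level and still.
- **Bezel:** I turned it 1.72 rad clockwise, let go and backed away. The wrist picture taken afterwards shows the mark within about 1–2° of the pointer, against about 9° allowed.
- **The rest of the table:** In the last scene picture the pot, tumbler, mill, spoon and glass stand where they were. The force reading with the gripper clear was about 0.5 N, which is noise.

No check failed. The networks' positions for the zero mark and pointer were too coarse to use, so I judged the alignment from the rectified picture. The top and wrist views of the dial, taken before I turned the bezel, differed by about 2°.

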